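# Stand the toppled leg up inside its bin

## Task

The square tube leg has toppled and is wedged slantwise in the big compartment of the blue bin. Stand it upright on its black foot inside that compartment with one side flat against the low yellow spring pad, so that the pad rests on it, but without shoving the pad's carriage back, and let go. Do not lift the leg out of the bin, do not drop it or let it fall back, and leave the two markers in the small compartment and the casting on the bench undisturbed.

Things in the scene. Friction and masses are not known exactly. Their poses are not given: they have to be found in the camera images.
- bin: Deep blue bin, fixed to the bench, open on top. Origin: at bench level below the middle of the big compartment; x along the compartment (towards the leg's raised head); y across it, from the small compartment towards the yellow pad; z up. Floor and walls 6 mm thick, rim 126 mm above the bench, 7 mm lip outside. Big compartment inside: x -86 to +86 mm, y -85 to +85 mm.
- divider (a point): Middle of the top edge of the 6 mm wall between the two compartments (bin frame 0, -88, 106 mm). Beyond it, y -91 to -161 mm, lies the small compartment with two paint markers. (Left of the bin the bench lamp's big shade hangs over the bench about 0.65 m from the base axis: keep the arm clear of it, swinging in close to the base.)
- stop: Spring-pad stop. Origin: inner-floor level, bin frame (0, 35, 6) mm, axes as the bin's. Carries a yellow upright pad, 160 mm long (x), 50 mm high, facing -y, 6 mm of soft travel along +y (0.4 to 1 N), then solid. Pad free face is 3 to 27 mm beyond this origin along +y: set differently each time, not measured, find it by feel or sight. Carriage behind it slides only above 30 N.
- leg: Loose square aluminium tube leg, 40 x 40 x 180 mm, ends closed, 0.3 to 0.54 kg, evenly balanced; black foot cap, orange head cap, flush with the sides. Origin: centre of the foot face; z from foot to head; x, y square to its sides. In a light grip it turns or slips between the finger pads; gripped across its width with about 60 N it swings with the hand. 60 N does not harm it.
- leg_foot (a point): Centre of the black foot face (40 x 40 mm). At the start the foot is down at the bin's -x end wall, one edge on the floor and the opposite edge against that wall; axes as the leg's.
- leg_head (a point): Centre of the orange head face, 180 mm from the foot face. The leg starts wedged slantwise along the bin's x, about 35 degrees above level, head up against the +x end wall, near rim height; sides parallel to the bin's side walls, its axis at bin y -22 to 0 mm; axes as the leg's.
- red_marker: Loose paint marker with a red cap, 136 mm long, 14 mm thick, lying along the small compartment's floor. Origin: its middle, on its underside. Bystander.
- grey_marker: Loose grey paint marker with a black cap, same size, lying beside it in the small compartment. Origin: its middle, on its underside. Bystander.
- casting: Loose die-cast aluminium frame, 99 x 113 x 30 mm, lying on the bench right of the bin. Origin: centre of its underside. Bystander.
Things that resemble listed ones, but are neither listed nor needed, are in the scene too. Of the things shaped like the leg, the aluminium one is meant.

How it is judged:
At the end, for the whole second after the job is handed in: The leg stands released and at rest on its black foot on the floor of the big compartment, upright within 0.05 rad, foot at most 3 mm above the floor, square to the pad within 0.07 rad, and the yellow pad rests against it (over 0.1 N) (angle between leg's own z axis and vertical below 0.05 rad and z of leg_head in the frame of bin above 0.17 m and z of leg_foot in the frame of bin below 0.009 m and contact force between leg and stop above 0.1 N and y of leg_foot in the frame of bin between -0.085 and 0.085 m and x of leg_foot in the frame of bin between -0.086 and 0.086 m and (angle between the x axis of leg and the x axis of bin, either way round below 0.07 rad or angle between the y axis of leg and the x axis of bin, either way round below 0.07 rad) and linear speed of leg below 0.02 m/s and angular speed of leg below 0.1 rad/s); the robot touches nothing.
It fails at once if the leg is pressed on the stop with over 25 N (the carriage is shoved) (contact force between leg and stop above 25 N).
It fails at once if the leg is lifted out of the bin (its foot comes up above the rim) (z of leg_foot in the frame of bin above 0.126 m).
It fails at once if the leg is dropped, thrown or falls back (moving faster than 0.6 m/s) (linear speed of leg above 0.6 m/s).
It fails at once if a marker in the small compartment is moved by more than 20 mm (distance of any of red_marker, grey_marker from where it was at the start of the episode above 0.02 m).
It fails at once if the casting is moved by more than 15 mm (distance of casting from where it was at the start of the episode above 0.015 m).
It also fails if it takes over 48 s, if anything falls off the work surface, if the arm or the gripper's body presses on something with over 40 N, if the wrist force passes 120 N, or if a joint passes its speed limit or range.

## Robot

A 7-joint arm with a two-finger parallel gripper is mounted at the origin on a cart in front of the work surface, level with it; the furniture and walls round the work are solid. World frame = base frame: x ahead of the robot, y to its left, z up, the work surface at z = 0. Lengths are in m, angles in rad, forces in N, time in s.
With the tool pointing down it reaches from about 0.425 to 0.925 m from the base axis. Payload 6.8 kg.
Tool frame: the origin (TCP) lies at the very end of the fingers, on their centre line; the grasp point (between the pads) lies bot.hold_point_z behind it (bot.hold_point_z is the distance from the TCP to the grasp point, in m); x points along the fingers, z is the direction in which the jaws open and shut, and the axes are right-handed (so a half turn about x gives the same grasp; the last joint's range is limited). The gripper opens to 85 mm and grips with 20 to 120 N. Pads are 22 mm wide; open, the fingers measure 114 mm over their backs; the gripper's body (76 mm by 85 mm) begins 54 mm behind the grasp point. The pads swing forward as they close: fully open they stand 13 mm farther back than shut.
Start: joints at [1.01, 0.477, 0.022, 1.555, -0.011, 1.109, -0.083], TCP at [0.295, -0.607, 0.231] pointing down, gripper open.
Joint ranges: [-2.96, 2.96], [-0.34, 2.1], [-1.41, 1.46], [0.24, 2.44], [-1.37, 4.51], [0.17, 1.92], [-2.96, 2.96]. Speed limits (rad/s): [2.39, 2.39, 3.14, 3.14, 3.14, 3.14, 3.14].

## Interface

Orientations are given as a unit quaternion [w, x, y, z].
In Python, from station import bot gives the robot as it stands.
- The arm moves only by the tool drive_tool, never from a script. Its arguments are lists of equal length, an entry for each row: "slide": the shift along the world's x, y, z in mm, a list of three; "turn": the turn, a rotation vector about the world's x, y, z in rad, a list of three; "gripper": the opening, from 0 (shut) to 1 (fully open). A call has 1 to 10 rows; each row is the pose to reach, as a shift and turn from the pose measured when the call began; what a row does not reach only later rows make up. A row lasts 1/10 s, in which the tool goes at most 50 mm and 8.59 degrees, less where a joint would pass 70% of its speed; a pose out of reach is approached as far as the arm can. A call with a gripper value outside its range is refused whole. The fingers move at their own pace and stop on an object; "squeeze" is the grip in N (left out, the last holds). Time passes only in rows, so rows that repeat a pose let the fingers close. It gives the time, the measured TCP pose, the force and the opening at its end, in the units of the state.
- bot.get_obs(): the state, without advancing time (a new reading comes with each control period).
- bot.read_camera(name): name is "scene" or "top"; returns a dict with "color" (420x560x3 uint8, red, green, blue), "fovy" (degrees; the focal length in pixels is half the picture's height over the tangent of half this angle, whatever the lens; pixels are square), "cx", "cy" (the principal point, pixels), "R" (3x3) and "t" (3): a world point X has camera coordinates R X + t. Camera axes: x right, y down, z forward; pixel columns grow to the right and rows downward; lengths in m; the calibration is good to about 2 mm. A picture is of the moment at which its call begins. There is no depth.
- bot.hand_in(): hands the job in, once; it reports no verdict.
The state is a dict: "t": time; "q": joint angles; "joint_vel": joint speeds; "joint_torque": joint torques, N m; "eef_pos": TCP position; "tool_rot": TCP orientation; "contact_force": force on the tool from outside, world axes, zero at the start; "torque": the same for the moment, N m; "gripper_width": opening from 0.0 (shut) to 1.0 (fully open).
Only numpy, scipy, OpenCV 4.12 (cv2) and the standard library are available. Lean on these libraries where they do the work, as an engineer would, in place of code of your own. Each camera call takes 0.05 s, during which the arm holds its last target.

## Working session

There is one attempt and no reset: what is moved stays moved. The work goes in short steps, Python scripts to look and compute and a tool call to move; the robot and the scene stay as the last step left them, time stands still between calls to the robot, and variables do not carry over. Pictures are saved under pics/ and viewed, and the job is handed in when it is done.

Besides the shell and the picture viewer there is one more tool, called by a JSON object that holds its "fn" and its "kwargs", one argument or row to a line. drive_tool: Moves the arm, as the interface text tells. Its arguments: {"type":"object","properties":{"slide":{"type":"array"},"turn":{"type":"array"},"gripper":{"type":"array"},"squeeze":{"type":"number"}},"required":["slide","turn","gripper"]}

```bash
mkdir -p pics; ls; python3 - <<'E'
from station import bot
import cv2,numpy as np
o=bot.get_obs(); print(o); print(bot.hold_point_z)
for n in("scene","top"):
    d=bot.read_camera(n); cv2.imwrite(f"pics/{n}0.png",d["color"][:,:,::-1])
    print(n,d["fovy"],d["cx"],d["cy"],np.round(d["R"],4).tolist(),np.round(d["t"],4).tolist(), (-d["R"].T@d["t"]).round(3))
E
```

```text
pics
{'t': 0.0, 'q': array([ 1.00988898,  0.47779691,  0.0223444 ,  1.55645285, -0.01150078,
        1.10929232, -0.0830813 ]), 'joint_vel': array([ 0.00043861,  0.00027659,  0.00016121, -0.00053526, -0.00056225,
       -0.00191577,  0.00098413]), 'joint_torque': array([-2.50874400e-04, -5.96454406e+01,  1.60706129e+00, -2.81199682e+01,
        1.22648259e-02,  9.54081741e-03,  5.86936110e-06]), 'eef_pos': array([ 0.29503261, -0.60645148,  0.23032735]), 'tool_rot': array([ 0.59891368,  0.37529139,  0.60005366, -0.37469238]), 'contact_force': array([-0.47290245,  0.72037678, -0.14114979]), 'torque': array([-0.01792276,  0.01819635,  0.02988541]), 'gripper_width': 1.001232237073813}
0.0187
scene 54.28114517215224 277.9010684745371 210.47131294247652 [[-0.8965, -0.4429, 0.0067], [-0.3287, 0.6549, -0.6805], [0.297, -0.6123, -0.7327]] [0.4514, 0.2924, 0.7853] [0.268 0.489 0.771]
top 47.62066983922481 272.57914055301814 210.10112847095627 [[0.0155, -0.9998, 0.0085], [-0.9975, -0.016, -0.0686], [0.0687, -0.0074, -0.9976]] [-0.0761, 0.5382, 1.0058] [ 0.469 -0.06   1.041]
```

View pics/scene0.png

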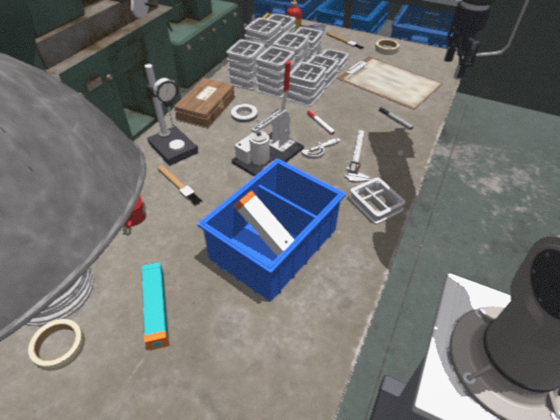

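View pics/top0.png

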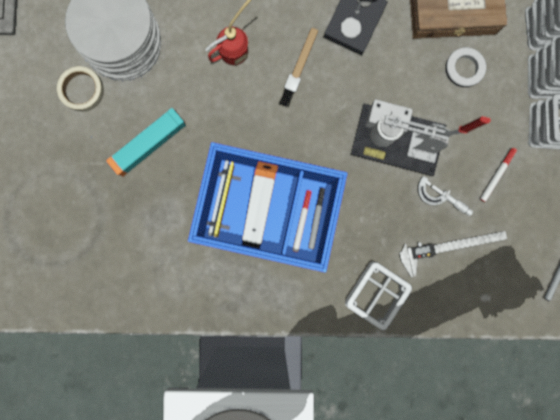

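```bash
python3 - <<'E'
from station import bot
import cv2,numpy as np
for n,(a,b,c,d) in {"top":(130,285,180,360),"scene":(150,305,190,355)}.items():
    im=cv2.imread(f"pics/{n}0.png")[a:b,c:d]
    cv2.imwrite(f"pics/{n}0z.png",cv2.resize(im,None,fx=4.4 if n=="top" else 3.8,fy=3.8 if n!="top" else 4.4-0.6,interpolation=cv2.INTER_CUBIC))
E
cat > h.py <<'E'
import numpy as np,cv2
from station import bot
def cam(n):
    d=bot.read_camera(n); d["f"]=d["color"].shape[0]/2/np.tan(np.radians(d["fovy"]/2)); return d
def ray(d,u,v):
    c=-d["R"].T@d["t"]; r=d["R"].T@np.array([(u-d["cx"])/d["f"],(v-d["cy"])/d["f"],1]); return c,r/np.linalg.norm(r)
def onz(d,u,v,z):
    c,r=ray(d,u,v); return c+r*(z-c[2])/r[2]
def proj(d,X):
    p=d["R"]@np.asarray(X)+d["t"]; return np.array([p[0]/p[2]*d["f"]+d["cx"],p[1]/p[2]*d["f"]+d["cy"]])
E
python3 - <<'E'
from h import *
for n in ("top","scene"):
    d=cam(n); hsv=cv2.cvtColor(d["color"],cv2.COLOR_RGB2HSV)
    m=cv2.inRange(hsv,(104,120,40),(125,255,255))
    m=cv2.morphologyEx(m,cv2.MORPH_CLOSE,np.ones((5,5)))
    m[:130]=0
    cs,_=cv2.findContours(m,cv2.RETR_EXTERNAL,cv2.CHAIN_APPROX_NONE)
    c=max(cs,key=cv2.contourArea); h=cv2.convexHull(c)
    print(n,cv2.contourArea(c))
    for e in (3,5):
        ap=cv2.approxPolyDP(h,e,True)[:,0]; print(ap.tolist())
    print([ (onz(d,u,v,.126)[:2]*1000).round(1).tolist() for u,v in ap])
E
```

```text
top 14033.5
[[211, 143], [346, 173], [325, 270], [188, 239]]
[[211, 143], [346, 173], [325, 270], [188, 239]]
[[660.8, 55.0], [606.4, -208.1], [418.8, -168.8], [473.8, 94.4]]
scene 11874.0
[[278, 158], [345, 194], [330, 235], [268, 300], [209, 258], [198, 223]]
[[278, 158], [345, 194], [330, 235], [268, 300], [209, 258], [198, 223]]
[[606.3, -206.8], [417.3, -162.4], [404.0, -36.5], [448.3, 153.7], [592.8, 122.6], [662.4, 56.8]]
```

View pics/top0z.png

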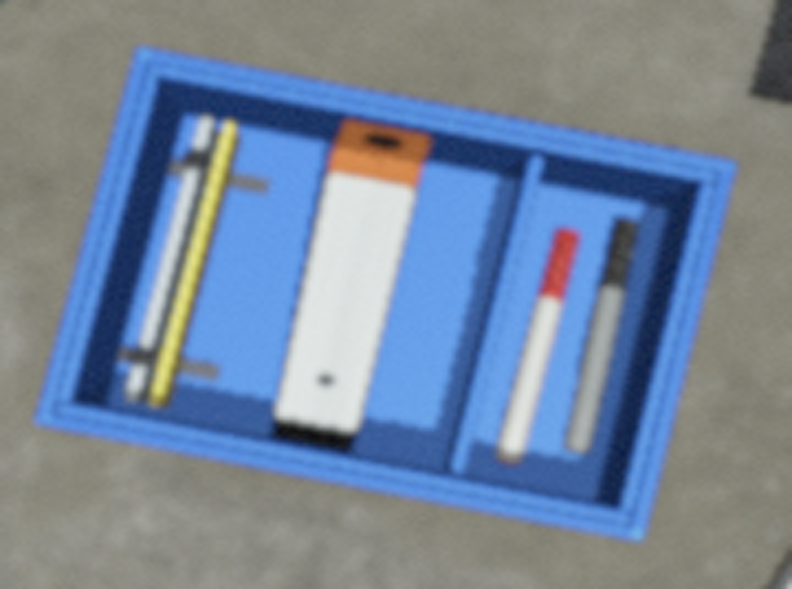

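View pics/scene0z.png

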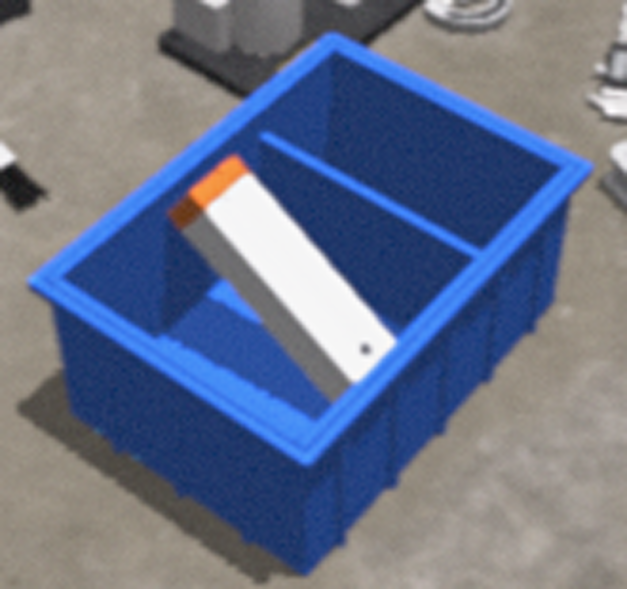

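```bash
cat >> h.py <<'E'
YAW=-0.206; O=np.array([.5477,-.0197,0])
B=np.array([[np.cos(YAW),-np.sin(YAW),0],[np.sin(YAW),np.cos(YAW),0],[0,0,1]])
def tobin(X): return B.T@(np.asarray(X)-O)
def fromy(d,u,v,y=None,x=None):
    "intersect pixel ray with bin-frame plane"
    c,r=ray(d,u,v); c=B.T@(c-O); r=B.T@r
    i=1 if x is None else 0; val=y if x is None else x
    return c+r*(val-c[i])/r[i]
E
python3 - <<'E'
from h import *
from scipy.spatial.transform import Rotation as Rn
o=bot.get_obs(); w=o["tool_rot"]; R=Rn.from_quat(w,scalar_first=True).as_matrix(); print(R.round(3))
t=cam("top"); s=cam("scene")
# refine bin: reproject rim corners & inner corners
for d,n in((t,"top"),(s,"scene")):
    print(n,[proj(d,O+B@np.array([x,y,.126])).round(1).tolist() for x,y in((.099,.098),(.099,-.174),(-.099,-.174),(-.099,.098))])
# orange
def mask(d,lo,hi,roi):
    h=cv2.cvtColor(d["color"],cv2.COLOR_RGB2HSV); m=cv2.inRange(h,lo,hi); k=np.zeros_like(m); a,b,c,e=roi; k[a:b,c:e]=m[a:b,c:e]; return k
for d,n,roi in((t,"top",(155,190,240,290)),(s,"scene",(185,215,225,265))):
    m=mask(d,(5,150,60),(16,255,255),roi); c=max(cv2.findContours(m,0,1)[0],key=cv2.contourArea)
    r=cv2.minAreaRect(c); print(n,"orange",cv2.contourArea(c),cv2.boxPoints(r).round(1).tolist())
    if n=="top":
        for p in cv2.boxPoints(r): print((tobin(onz(d,*p,.142))*1e3).round(1),(tobin(onz(d,*p,.125))*1e3).round(1))
m=mask(t,(22,90,90),(34,255,255),(150,240,200,245)); c=max(cv2.findContours(m,0,1)[0],key=cv2.contourArea)
print("pad",cv2.contourArea(c))
for p in cv2.boxPoints(cv2.minAreaRect(c)): print(p.round(1),(tobin(onz(t,*p,.056))*1e3).round(1))
# white leg top-edges at several rows
h=cv2.cvtColor(t["color"],cv2.COLOR_RGB2HSV)
for v in (185,195,205,215,225):
    row=h[v,240:285]; w=np.where((row[:,1]<60)&(row[:,2]>130))[0]+240; print(v,w.min(),w.max())
E
```

```text
[[-0.001  0.899  0.437]
 [ 0.001  0.437 -0.899]
 [-1.    -0.    -0.001]]
top [[210.5, 141.0], [347.1, 171.7], [325.5, 271.9], [186.9, 240.6]]
scene [[197.3, 222.4], [277.6, 156.9], [347.0, 192.2], [271.2, 271.4]]
top orange 183.0 [[255.39999389648438, 173.10000610351562], [257.8999938964844, 162.10000610351562], [276.3999938964844, 166.3000030517578], [273.79998779296875, 177.3000030517578]]
[ 54.8  -1.9 142. ] [ 57.1  -0.9 125. ]
[ 76.5  -2.  142. ] [ 79.3  -0.9 125. ]
[ 76.3 -38.1 142. ] [ 79.  -37.8 125. ]
[ 54.6 -38.  142. ] [ 56.9 -37.7 125. ]
scene orange 83.0 [[234.1999969482422, 205.0], [250.6999969482422, 190.39999389648438], [254.0, 194.1999969482422], [237.60000610351562, 208.8000030517578]]
pad 177.0
[213.1 234.6] [-77.4  59.8  56. ]
[229.9 161.5] [78.6 60.5 56. ]
[234.3 162.5] [78.5 51.  56. ]
[217.6 235.6] [-77.4  50.4  56. ]
185 252 273
195 250 271
205 248 268
215 247 266
225 245 264
```

```bash
cat >> h.py <<'E'
from scipy.spatial.transform import Rotation as Rn
def target(g,phi):
    "bin-frame grasp point (mm), tilt phi deg (tool toward -x) -> tcp world, R"
    p=np.radians(phi); x=np.array([-np.sin(p),0,-np.cos(p)]); z=np.array([0,-1.,0]); y=np.cross(z,x)
    R=B@np.column_stack([x,y,z]); tcp=O+B@(np.array(g)/1e3+bot.hold_point_z*x); return tcp,R
def delta(g,phi,o=None):
    o=o or bot.get_obs(); R0=Rn.from_quat(o["tool_rot"],scalar_first=True).as_matrix()
    t,R=target(g,phi); return ((t-o["eef_pos"])*1e3).round(1), Rn.from_matrix(R@R0.T).as_rotvec().round(3)
def state():
    o=bot.get_obs(); R0=Rn.from_quat(o["tool_rot"],scalar_first=True).as_matrix(); x=B.T@R0[:,0]; z=B.T@R0[:,2]
    g=tobin(o["eef_pos"]-bot.hold_point_z*R0[:,0])*1e3
    print("t",round(o["t"],2),"grasp bin",g.round(1),"tilt",np.degrees(np.arctan2(-x[0],-x[2])).round(2),"z",z.round(3),"F bin",(B.T@o["contact_force"]).round(2),"T",(B.T@o["torque"]).round(2),"w",round(o["gripper_width"],3),"q",o["q"].round(2)); return o
E
python3 - <<'E'
from h import *
state()
print(delta((49.9+46,-20,105.8+110),0), delta((49.9+.4226*100,-20,105.8+90.6),25))
E
```

```text
t 0.3 grasp bin [-127.  -626.4  249.7] tilt 0.02 z [ 0.612 -0.791 -0.001] F bin [0.52 0.26 0.41] T [ 0.01  0.   -0.02] w 1.005 q [ 1.01  0.48  0.02  1.56 -0.01  1.11 -0.08]
(array([342.3, 547.9, -33.9]), array([-0.001, -0.   , -0.659])) (array([330.9, 550.3, -51.5]), array([-0.055,  0.441, -0.648]))
```

{"fn": "drive_tool", "kwargs": {
  "slide": [
    [10, 15, 20],
    [30, 50, 40],
    [55, 95, 50],
    [80, 140, 50],
    [105, 185, 50],
    [130, 230, 50],
    [155, 275, 50],
    [180, 320, 50],
    [205, 365, 50],
    [230, 410, 50]
  ],
  "turn": [
    [0, 0, 0],
    [0, 0, -0.05],
    [0, 0, -0.15],
    [0, 0, -0.25],
    [0, 0, -0.35],
    [0, 0, -0.45],
    [0, 0, -0.55],
    [0, 0, -0.6],
    [0, 0, -0.659],
    [0, 0, -0.659]
  ],
  "gripper": [0.78, 0.78, 0.78, 0.78, 0.78, 0.78, 0.78, 0.78, 0.78, 0.78]
}}

```text
t: 1.3
eef_pos: [0.5197, -0.2061, 0.2813]
tool_rot: [0.445, 0.549, 0.445, -0.549]
contact_force: [0.9, -0.0, 0.9]
gripper_width: 0.78
```

```bash
python3 - <<'E'
from h import *
state()
print(delta((49.9+.4226*80,-20,105.8+72.5),25))
E
```

```text
t 1.3 grasp bin [  10.7 -188.2  300. ] tilt -0.03 z [-0.002 -1.    -0.   ] F bin [0.89 0.15 0.92] T [-0.   -0.07 -0.  ] w 0.78 q [ 0.33  0.24 -0.08  1.77  0.02  1.12 -1.53]
(array([  98.1,  151.3, -119.9]), array([0.089, 0.428, 0.002]))
```

{"fn": "drive_tool", "kwargs": {
  "slide": [
    [20, 35, 0],
    [40, 70, 0],
    [60, 105, 0],
    [80, 135, -10],
    [98, 151, -40],
    [98, 151, -80],
    [98, 151, -120],
    [98, 151, -120],
    [98, 151, -120]
  ],
  "turn": [
    [0.02, 0.08, 0],
    [0.03, 0.16, 0],
    [0.05, 0.25, 0],
    [0.07, 0.34, 0],
    [0.089, 0.428, 0.002],
    [0.089, 0.428, 0.002],
    [0.089, 0.428, 0.002],
    [0.089, 0.428, 0.002],
    [0.089, 0.428, 0.002]
  ],
  "gripper": [0.78, 0.78, 0.78, 0.78, 0.78, 0.78, 0.78, 0.78, 0.78]
}}

```text
t: 2.2
eef_pos: [0.6175, -0.0552, 0.1617]
tool_rot: [-0.316, -0.439, -0.554, 0.633]
contact_force: [0.1, -0.3, 1.1]
gripper_width: 0.777
```

```bash
python3 - <<'E'
from h import *
state()
print(delta((49.9,-20,105.8),25))
for n,(a,b,c,d) in {"top":(130,285,180,360),"scene":(150,305,190,355)}.items():
    im=cam(n)["color"][:,:,::-1]; im=im[a:b,c:d] if n=="top" else im[80:305,150:400]
    cv2.imwrite(f"pics/{n}1.png",cv2.resize(im,None,fx=3,fy=3) if n=="top" else cv2.resize(im,None,fx=2.6,fy=2.6))
E
```

```text
t 2.2 grasp bin [ 83.5 -20.5 178.7] tilt 25.08 z [-0.    -1.     0.001] F bin [ 0.16 -0.29  1.1 ] T [-0.02 -0.39 -0.03] w 0.777 q [ 0.11  0.71 -0.13  1.4  -0.01  1.47 -1.79]
(array([-32.8,   7.3, -72.9]), array([ 0.   , -0.002,  0.   ]))
```

View pics/scene1.png

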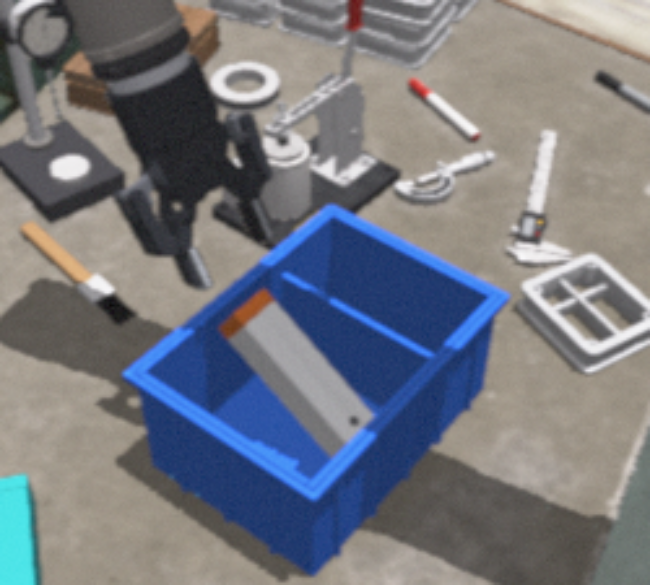

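View pics/top1.png

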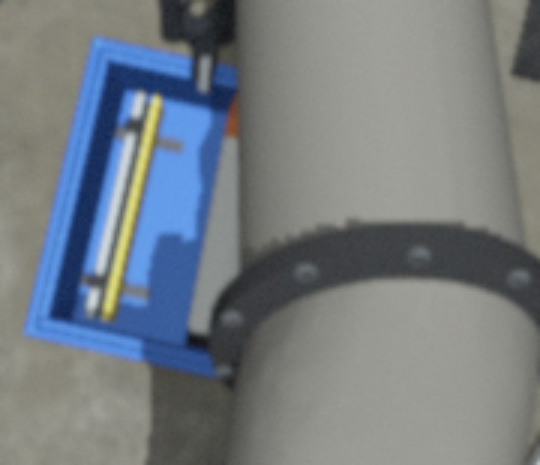

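Gripper sits above the head end, fingers straddling the leg (scene crop fingers around (190,270) and (255,235)); descending along the tool axis.

{"fn": "drive_tool", "kwargs": {
  "slide": [
    [-8, 2, -18],
    [-16, 4, -36],
    [-22, 5, -50],
    [-28, 6, -62],
    [-33, 7, -73],
    [-33, 7, -73],
    [-33, 7, -73]
  ],
  "turn": [
    [0, 0, 0],
    [0, 0, 0],
    [0, 0, 0],
    [0, 0, 0],
    [0, 0, 0],
    [0, 0, 0],
    [0, 0, 0]
  ],
  "gripper": [0.78, 0.78, 0.78, 0.78, 0.78, 0.78, 0.78]
}}

```text
t: 3.0
eef_pos: [0.5865, -0.0484, 0.0917]
tool_rot: [-0.318, -0.441, -0.553, 0.631]
contact_force: [0.2, 0.1, 0.6]
gripper_width: 0.784
```

```bash
python3 - <<'E'
from h import *
state()
im=cam("scene")["color"][:,:,::-1][80:305,150:400]
cv2.imwrite(f"pics/scene2.png",cv2.resize(im,None,fx=2.6,fy=2.6))
E
```

```text
t 3.0 grasp bin [ 51.7 -20.2 108.7] tilt 24.73 z [-0.001 -1.    -0.   ] F bin [0.22 0.15 0.55] T [-0.06 -0.48 -0.04] w 0.784 q [ 0.11  0.73 -0.14  1.53  0.    1.3  -1.79]
```

View pics/scene2.png

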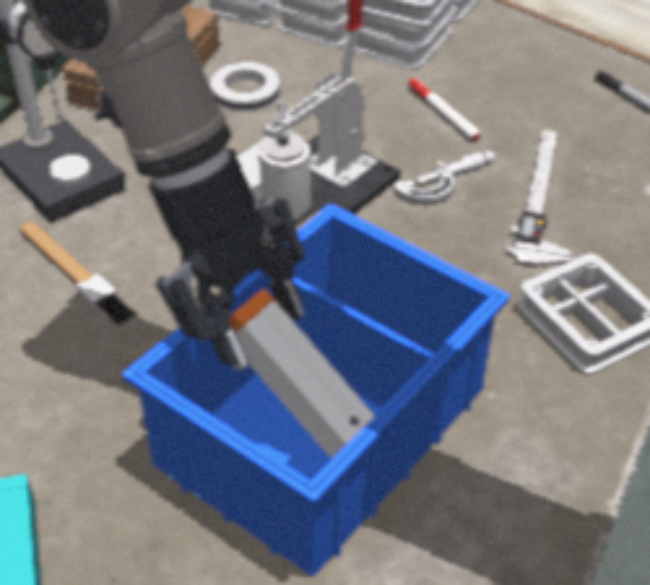

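Fingers straddle the head section as planned; close.

{"fn": "drive_tool", "kwargs": {
  "slide": [
    [0, 0, 0],
    [0, 0, 0],
    [0, 0, 0],
    [0, 0, 0],
    [0, 0, 0],
    [0, 0, 0]
  ],
  "turn": [
    [0, 0, 0],
    [0, 0, 0],
    [0, 0, 0],
    [0, 0, 0],
    [0, 0, 0],
    [0, 0, 0]
  ],
  "gripper": [0.3, 0.3, 0.3, 0.3, 0.3, 0.3],
  "squeeze": 70
}}

```text
t: 3.65
eef_pos: [0.5877, -0.0485, 0.0923]
tool_rot: [-0.318, -0.442, -0.553, 0.631]
contact_force: [4.7, -0.3, 4.4]
gripper_width: 0.457
```

```bash
python3 - <<'E'
from h import *
state()
E
```

```text
t 3.65 grasp bin [ 52.9 -20.  109.3] tilt 24.59 z [-0.001 -1.    -0.001] F bin [4.62 0.66 4.38] T [-0.01 -0.6  -0.11] w 0.457 q [ 0.11  0.73 -0.14  1.53  0.    1.3  -1.79]
```

```bash
cat >> h.py <<'E'
S,PN,TH0,PHI0=154.4,1.2,33.7,24.6
def legpose(th,Fx,clear,y=-20):
    c,s=np.cos(np.radians(th)),np.sin(np.radians(th)); F=np.array([Fx,6+20*c+clear])
    g=F+S*np.array([c,s])+PN*np.array([-s,c]); return (g[0],y,g[1]),PHI0-(th-TH0)
def mid(th):
    c,s=np.cos(np.radians(th)),np.sin(np.radians(th)); return min(0,(-86+20*s+86-180*c-20*s)/2)
E
python3 - <<'E'
from h import *
o=bot.get_obs()
for th,cl in((34.5,1),(36.5,3),(40,6),(44,8),(48,8),(52,8),(56,8),(60,8),(64,8),(68,8)):
    g,p=legpose(th,mid(th),cl); d,r=delta(g,p,o); print(th,mid(th),d.tolist(),r.tolist())
E
```

```text
34.5 -74.17135697598141 [-0.2, 0.1, 2.5] [-0.004, -0.013, 0.001]
36.5 -72.34711745554955 [-0.9, 0.2, 8.2] [-0.011, -0.047, 0.001]
40 -68.94399988070802 [-2.3, 0.5, 17.4] [-0.023, -0.107, 0.001]
44 -64.7405820304786 [-4.1, 0.9, 26.0] [-0.038, -0.176, 0.001]
48 -60.22175457229724 [-6.1, 1.3, 32.2] [-0.052, -0.244, 0.001]
52 -55.409532779309245 [-8.2, 1.7, 37.8] [-0.066, -0.312, 0.001]
56 -50.32736131236721 [-10.6, 2.2, 42.8] [-0.08, -0.381, 0.001]
60 -45.000000000000014 [-13.1, 2.7, 47.3] [-0.095, -0.449, 0.001]
64 -39.45340321101696 [-15.7, 3.3, 51.1] [-0.109, -0.517, 0.001]
68 -33.714593407432076 [-18.5, 3.9, 54.3] [-0.123, -0.586, 0.001]
```

{"fn": "drive_tool", "kwargs": {
  "slide": [
    [0, 0, 3],
    [-1, 0, 8],
    [-2, 0, 17],
    [-4, 1, 26],
    [-6, 1, 32],
    [-8, 2, 38],
    [-8, 2, 38],
    [-8, 2, 38]
  ],
  "turn": [
    [-0.004, -0.013, 0],
    [-0.011, -0.047, 0],
    [-0.023, -0.107, 0],
    [-0.038, -0.176, 0],
    [-0.052, -0.244, 0],
    [-0.066, -0.312, 0],
    [-0.066, -0.312, 0],
    [-0.066, -0.312, 0]
  ],
  "gripper": [0.3, 0.3, 0.3, 0.3, 0.3, 0.3, 0.3, 0.3]
}}

```text
t: 4.45
eef_pos: [0.5786, -0.0465, 0.1299]
tool_rot: [-0.414, -0.523, -0.476, 0.573]
contact_force: [-0.1, 0.3, -4.2]
gripper_width: 0.458
```

```bash
cat >> h.py <<'E'
def shot(n):
    im=cam("scene")["color"][:,:,::-1][80:305,150:400]
    cv2.imwrite(f"pics/{n}.png",cv2.resize(im,None,fx=2.6,fy=2.6))
E
python3 - <<'E'
from h import *
state(); shot("scene3")
E
```

```text
t 4.45 grasp bin [ 37.9 -19.9 148.5] tilt 6.46 z [-0. -1.  0.] F bin [-0.18  0.25 -4.22] T [ 0.02 -0.4  -0.02] w 0.458 q [ 0.09  0.5  -0.14  1.78  0.05  0.97 -1.84]
```

View pics/scene3.png

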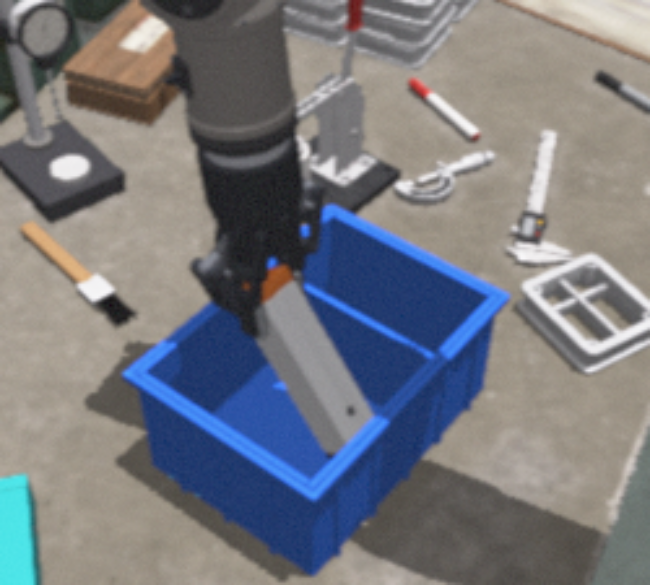

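The leg swings with the hand, foot near the -x wall, free of the floor. Continue to vertical.

```bash
python3 - <<'E'
from h import *
o=bot.get_obs()
for th in (56,60,64,68,72,76,80,84,88,90):
    g,p=legpose(th,mid(th),8); d,r=delta(g,p,o); print(th,round(mid(th)),d.tolist(),r.tolist())
E
```

```text
56 -50 [-2.1, 0.3, 5.5] [-0.015, -0.071, 0.001]
60 -45 [-4.6, 0.8, 9.9] [-0.029, -0.139, 0.001]
64 -39 [-7.2, 1.4, 13.8] [-0.043, -0.208, 0.001]
68 -34 [-10.0, 2.0, 17.0] [-0.058, -0.276, 0.001]
72 -28 [-12.9, 2.6, 19.5] [-0.072, -0.344, 0.001]
76 -22 [-15.9, 3.2, 21.4] [-0.086, -0.413, 0.001]
80 -16 [-19.0, 3.9, 22.7] [-0.1, -0.481, 0.001]
84 -9 [-22.2, 4.5, 23.2] [-0.115, -0.549, 0.001]
88 -3 [-25.5, 5.2, 23.1] [-0.129, -0.618, 0.001]
90 0 [-27.2, 5.6, 22.8] [-0.136, -0.652, 0.001]
```

{"fn": "drive_tool", "kwargs": {
  "slide": [
    [-2, 0, 6],
    [-5, 1, 10],
    [-7, 1, 14],
    [-10, 2, 17],
    [-13, 3, 20],
    [-16, 3, 21],
    [-19, 4, 23],
    [-22, 5, 23],
    [-27, 6, 23],
    [-27, 6, 23]
  ],
  "turn": [
    [-0.015, -0.071, 0],
    [-0.029, -0.139, 0],
    [-0.043, -0.208, 0],
    [-0.058, -0.276, 0],
    [-0.072, -0.344, 0],
    [-0.086, -0.413, 0],
    [-0.1, -0.481, 0],
    [-0.115, -0.549, 0],
    [-0.136, -0.652, 0.001],
    [-0.136, -0.652, 0.001]
  ],
  "gripper": [0.3, 0.3, 0.3, 0.3, 0.3, 0.3, 0.3, 0.3, 0.3, 0.3]
}}

```text
t: 5.5
eef_pos: [0.555, -0.0461, 0.1526]
tool_rot: [0.576, 0.643, 0.282, -0.418]
contact_force: [0.7, -1.0, -4.2]
gripper_width: 0.462
```

```bash
python3 - <<'E'
from h import *
state(); shot("scene4")
im=cam("top")["color"][:,:,::-1][130:285,180:360]
cv2.imwrite(f"pics/top4.png",cv2.resize(im,None,fx=3,fy=3))
E
```

```text
t 5.5 grasp bin [  3.1 -24.1 168.7] tilt -30.36 z [-0.009 -1.     0.013] F bin [ 0.94 -0.87 -4.21] T [-0.13  0.76 -0.04] w 0.462 q [-0.26  0.21  0.13  2.31  0.91  0.2  -2.78]
```

View pics/scene4.png

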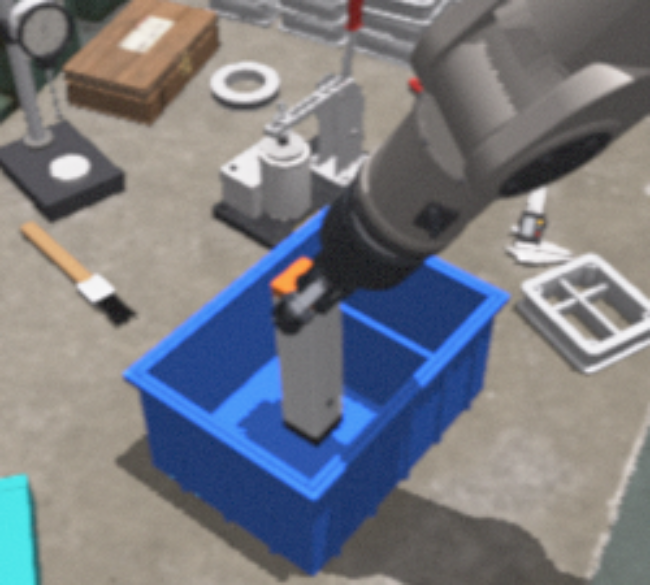

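View pics/top4.png

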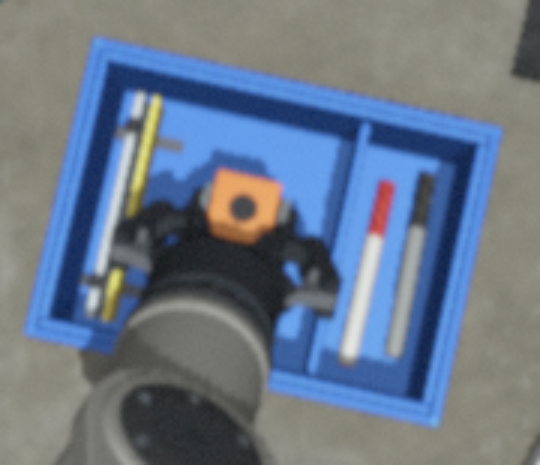

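Leg is vertical, foot clear of floor. Joint 6 is near its limit, so move out along +x first.

{"fn": "drive_tool", "kwargs": {
  "slide": [
    [5, -1, 0],
    [13, -2, 0],
    [22, -4, 0],
    [31, -6, 0],
    [40, -7, 0],
    [48, -8, 0],
    [48, -8, 0],
    [48, -8, 0]
  ],
  "turn": [
    [0, 0, 0],
    [0, 0, 0],
    [0, 0, 0],
    [0, 0, 0],
    [0, 0, 0],
    [0, 0, 0],
    [0, 0, 0],
    [0, 0, 0]
  ],
  "gripper": [0.3, 0.3, 0.3, 0.3, 0.3, 0.3, 0.3, 0.3]
}}

```text
t: 6.4
eef_pos: [0.6019, -0.054, 0.1517]
tool_rot: [0.576, 0.642, 0.283, -0.419]
contact_force: [-0.8, -0.2, -3.9]
gripper_width: 0.46
```

```bash
python3 - <<'E'
from h import *
state(); g,p=legpose(90,45,8,-20); print(delta(g,p))
s=cam("scene");im=s["color"][:,:,::-1].copy()
cv2.imwrite("pics/scene5.png",cv2.resize(im[150:290,200:340],None,fx=4.2,fy=4.2,interpolation=cv2.INTER_CUBIC))
t=cam("top")["color"][:,:,::-1][130:285,180:360]
cv2.imwrite("pics/top5.png",cv2.resize(t,None,fx=3.8,fy=3.8,interpolation=cv2.INTER_CUBIC))
E
```

```text
t 6.4 grasp bin [ 50.7 -22.1 167.9] tilt -30.2 z [-0.008 -1.     0.015] F bin [-0.7  -0.38 -3.9 ] T [ 0.06  0.93 -0.02] w 0.46 q [-0.16  0.28  0.06  2.21  0.79  0.22 -2.63]
(array([-5.8,  3.7,  0.8]), array([ 0.009, -0.029,  0.008]))
```

View pics/scene5.png

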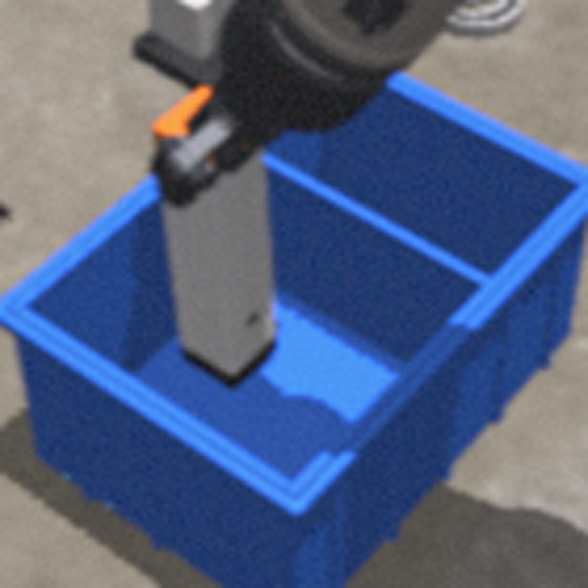

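View pics/top5.png

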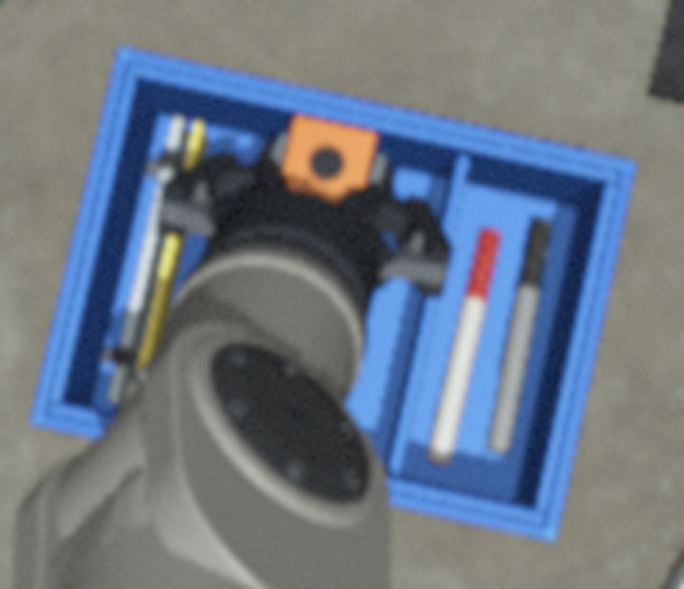

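```bash
python3 - <<'E'
from h import *
t=cam("top");s=cam("scene")
p=(180+326/3.8,130+162/3.8); hc=tobin(onz(t,*p,.19))*1e3; print("head c",hc.round(1))
h=cv2.cvtColor(t["color"],cv2.COLOR_RGB2HSV); m=cv2.inRange(h,(5,120,60),(18,255,255)); 
m[:155]=0;m[190:]=0;m[:,:240]=0;m[:,300:]=0
c=max(cv2.findContours(m,0,1)[0],key=cv2.contourArea)
for q in cv2.approxPolyDP(c,2,True)[:,0]: print(q,(tobin(onz(t,*q,.19))*1e3).round(1))
# foot corners scene
for n,q in dict(front=(233,384),left=(183,352),right=(273,347)).items():
    u=(200+q[0]/4.2,150+q[1]/4.2); print(n,(tobin(onz(s,*u,.012))*1e3).round(1))
# right edge
X=tobin(onz(s,200+273/4.2,150+340/4.2,.016))
for z in (.016,.06,.1,.14):
    X[2]=z; pp=proj(s,O+B@X); print(z,((pp-[200,150])*4.2).round(1))
# edge detection
g=cv2.cvtColor(s["color"],cv2.COLOR_RGB2HSV)
for v in range(190,232,4):
    w=np.where(g[v,230:275,1]<90)[0]+230; print(v,w.min(),w.max(),end="; ")
E
```

```text
head c [ 53.1 -22.9 190. ]
[257 161] [ 70.3  -2.8 190. ]
[254 173] [ 47.8  -2.4 190. ]
[256 179] [ 38.   -8.3 190. ]
[269 182] [ 37.8 -32.3 190. ]
[276 178] [ 47.7 -43.  190. ]
[277 165] [ 71.1 -39.6 190. ]
front [32.7 -5.7 12. ]
left [70.1 -5.8 12. ]
right [ 32.2 -40.7  12. ]
0.016 [273. 340.]
0.06 [271.7 288.8]
0.1 [270.4 239.2]
0.14 [269.1 186.4]
190 230 263; 194 230 263; 198 239 263; 202 239 263; 206 240 264; 210 240 264; 214 241 264; 218 241 264; 222 242 264; 226 242 264; 230 243 264;
```

{"fn": "drive_tool", "kwargs": {
  "slide": [
    [1, 5, 0],
    [3, 12, 0],
    [4, 20, 0],
    [6, 28, -1],
    [8, 36, -3],
    [8, 39, -5],
    [8, 39, -5],
    [8, 39, -5]
  ],
  "turn": [
    [0.001, -0.003, 0],
    [0.002, -0.006, 0.001],
    [0.004, -0.012, 0.002],
    [0.006, -0.018, 0.004],
    [0.008, -0.024, 0.006],
    [0.01, -0.027, 0.008],
    [0.01, -0.027, 0.008],
    [0.01, -0.027, 0.008]
  ],
  "gripper": [0.3, 0.3, 0.3, 0.3, 0.3, 0.3, 0.3, 0.3]
}}

```text
t: 7.4
eef_pos: [0.6096, -0.0141, 0.1468]
tool_rot: [0.579, 0.649, 0.28, -0.406]
contact_force: [0.2, 0.4, -3.3]
gripper_width: 0.46
```

```bash
python3 - <<'E'
from h import *
state(); 
s=cam("scene");im=s["color"][:,:,::-1].copy();state()
cv2.imwrite("pics/scene6.png",cv2.resize(im[150:290,200:340],None,fx=4.2,fy=4.2,interpolation=cv2.INTER_CUBIC))
t=cam("top")["color"][:,:,::-1][130:285,180:360]
cv2.imwrite("pics/top6.png",cv2.resize(t,None,fx=3.8,fy=3.8,interpolation=cv2.INTER_CUBIC))
E
```

```text
t 7.4 grasp bin [ 49.6  18.2 162.7] tilt -31.6 z [ 0.002 -1.    -0.001] F bin [ 0.11  0.42 -3.33] T [ 0.03  0.92 -0.02] w 0.46 q [-0.31  0.29  0.14  2.22  0.95  0.19 -2.86]
t 7.45 grasp bin [ 49.7  17.8 162.8] tilt -31.61 z [ 0.001 -1.    -0.001] F bin [-0.14  0.77 -3.9 ] T [-0.05  0.87  0.  ] w 0.459 q [-0.31  0.29  0.14  2.22  0.95  0.19 -2.86]
```

View pics/scene6.png

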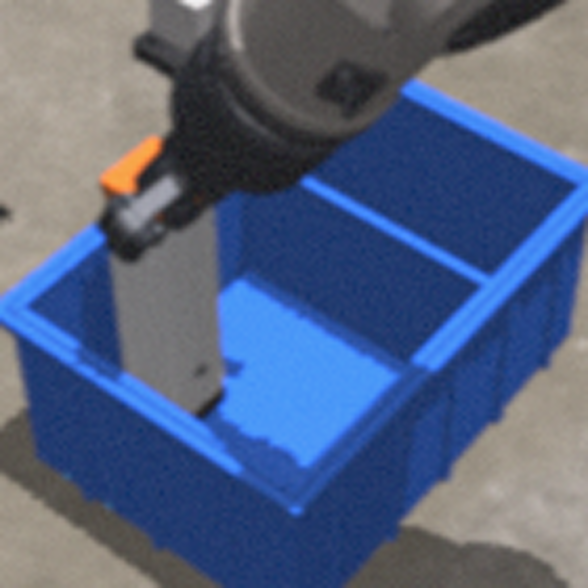

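View pics/top6.png

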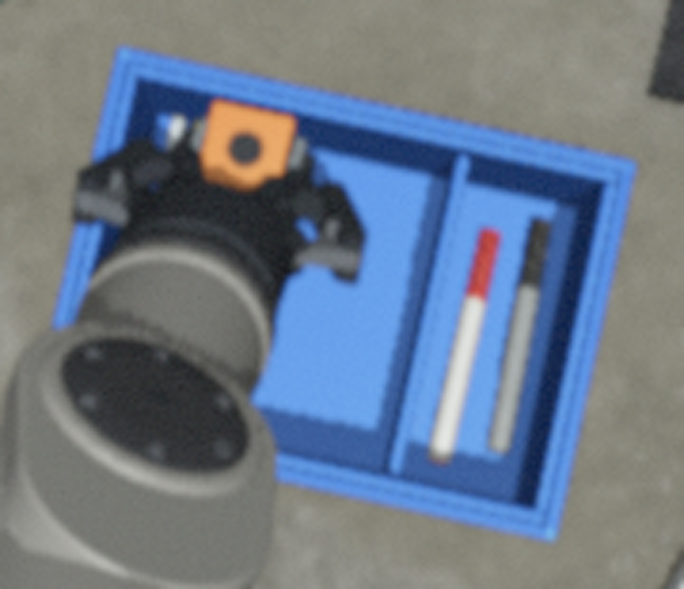

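Wrist joints 6/7 are near their limits, so I'll set the leg down here upright, release it, and regrip with a more vertical hand before going to the pad.

{"fn": "drive_tool", "kwargs": {
  "slide": [
    [0, 0, -0.5],
    [0, 0, -1],
    [0, 0, -1.5],
    [0, 0, -2],
    [0, 0, -2],
    [0, 0, -2]
  ],
  "turn": [
    [0, 0, 0],
    [0, 0, 0],
    [0, 0, 0],
    [0, 0, 0],
    [0, 0, 0],
    [0, 0, 0]
  ],
  "gripper": [0.3, 0.3, 0.3, 0.3, 0.3, 0.3]
}}

```text
t: 8.1
eef_pos: [0.6102, -0.0149, 0.146]
tool_rot: [0.579, 0.65, 0.279, -0.406]
contact_force: [-4.8, -0.1, 7.0]
gripper_width: 0.461
```

```bash
python3 - <<'E'
from h import *
state()
E
```

```text
t 8.1 grasp bin [ 50.4  17.5 161.9] tilt -31.71 z [ 0.    -1.    -0.001] F bin [-4.65 -1.12  7.02] T [-0.3   1.11 -0.18] w 0.461 q [-0.31  0.3   0.15  2.22  0.97  0.19 -2.88]
```

{"fn": "drive_tool", "kwargs": {
  "slide": [
    [0, 0, 0],
    [0, 0, 0],
    [0, 0, 0]
  ],
  "turn": [
    [0, 0, 0],
    [0, 0, 0],
    [0, 0, 0]
  ],
  "gripper": [0.43, 0.43, 0.43],
  "squeeze": 20
}}

```text
t: 8.4
eef_pos: [0.6103, -0.0149, 0.146]
tool_rot: [0.579, 0.65, 0.279, -0.406]
contact_force: [-0.6, -0.9, -1.4]
gripper_width: 0.459
```

```bash
python3 - <<'E'
from h import *
state()
E
```

```text
t 8.4 grasp bin [ 50.5  17.5 161.9] tilt -31.71 z [ 0.    -1.    -0.001] F bin [-0.37 -0.95 -1.41] T [-0.06  0.85 -0.04] w 0.459 q [-0.31  0.3   0.15  2.22  0.97  0.19 -2.88]
```

Settled. Open gently.

{"fn": "drive_tool", "kwargs": {
  "slide": [
    [0, 0, 0],
    [0, 0, 0],
    [0, 0, 0],
    [0, 0, 0],
    [0, 0, 0]
  ],
  "turn": [
    [0, 0, 0],
    [0, 0, 0],
    [0, 0, 0],
    [0, 0, 0],
    [0, 0, 0]
  ],
  "gripper": [0.48, 0.51, 0.56, 0.62, 0.68]
}}

```text
t: 8.9
eef_pos: [0.6104, -0.0149, 0.1461]
tool_rot: [0.579, 0.65, 0.279, -0.406]
contact_force: [-0.6, -0.4, -0.4]
gripper_width: 0.681
```

```bash
python3 - <<'E'
from h import *
state()
s=cam("scene");im=s["color"][:,:,::-1].copy()
cv2.imwrite("pics/scene7.png",cv2.resize(im[150:290,200:340],None,fx=4.2,fy=4.2,interpolation=cv2.INTER_CUBIC))
E
```

```text
t 8.9 grasp bin [ 50.5  17.5 162. ] tilt -31.73 z [ 0.    -1.    -0.001] F bin [-0.5  -0.54 -0.35] T [0.   0.58 0.06] w 0.681 q [-0.31  0.3   0.15  2.22  0.97  0.19 -2.88]
```

View pics/scene7.png

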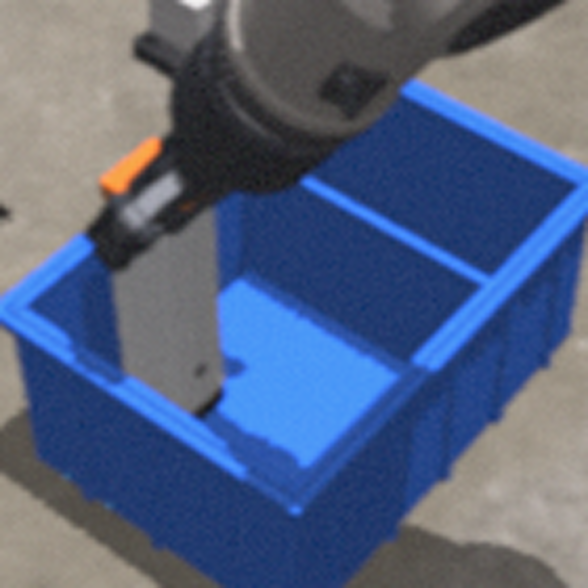

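{"fn": "drive_tool", "kwargs": {
  "slide": [
    [0, 0, 10],
    [0, 0, 25],
    [0, 0, 40],
    [0, 0, 55],
    [0, 0, 70],
    [0, 0, 85],
    [0, 0, 90],
    [0, 0, 90]
  ],
  "turn": [
    [0, 0, 0],
    [0, 0, 0],
    [0, 0, 0],
    [0, 0, 0],
    [0, 0, 0],
    [0, 0, 0],
    [0.02, 0.08, 0],
    [0.02, 0.08, 0]
  ],
  "gripper": [0.72, 0.75, 0.75, 0.75, 0.75, 0.75, 0.75, 0.75]
}}

```text
t: 9.75
eef_pos: [0.6127, -0.015, 0.2386]
tool_rot: [0.56, 0.641, 0.305, -0.427]
contact_force: [0.3, -0.5, 0.6]
gripper_width: 0.75
```

```bash
python3 - <<'E'
from h import *
state(); print(delta((51,17.5,240),0),delta((51,17.5,166),0))
s=cam("scene");im=s["color"][:,:,::-1].copy()
cv2.imwrite("pics/scene8.png",cv2.resize(im[150:290,200:340],None,fx=4.2,fy=4.2,interpolation=cv2.INTER_CUBIC))
E
```

```text
t 9.75 grasp bin [ 54.1  17.8 255.2] tilt -27.2 z [-0.001 -1.    -0.007] F bin [ 0.35 -0.39  0.58] T [-0.01  0.42 -0.01] w 0.75 q [-0.04  0.17 -0.14  2.06  0.4   0.49 -2.27]
(array([-11.5,   2. , -17.3]), array([0.091, 0.466, 0.003])) (array([-11.5,   2. , -91.3]), array([0.091, 0.466, 0.003]))
```

View pics/scene8.png

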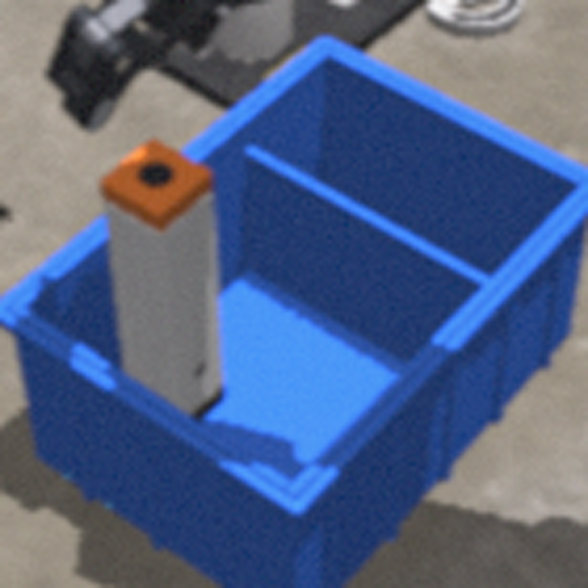

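Leg stands free upright (head centre at crop (155,175), foot corner (205,405)). Reorient hand to vertical above it.

```bash
python3 - <<'E'
from h import *
s=cam("scene"); print((tobin(onz(s,200+155/4.2,150+175/4.2,.186))*1e3).round(1))
for q in((103,185),(150,143),(213,182),(162,230)): print((tobin(onz(s,200+q[0]/4.2,150+q[1]/4.2,.186))*1e3).round(1))
E
```

```text
[ 51.5  21.4 186. ]
[ 66.5  42.1 186. ]
[ 68.6   6.2 186. ]
[ 26.4   7.6 186. ]
[ 24.3  46.8 186. ]
```

{"fn": "drive_tool", "kwargs": {
  "slide": [
    [-2, 0, 0],
    [-5, 1, 0],
    [-8, 1, 0],
    [-11, 2, 0],
    [-11, 2, 0],
    [-11, 2, -15],
    [-11, 2, -17],
    [-11, 2, -17]
  ],
  "turn": [
    [0.015, 0.08, 0],
    [0.035, 0.18, 0],
    [0.055, 0.28, 0.001],
    [0.075, 0.38, 0.002],
    [0.091, 0.466, 0.003],
    [0.091, 0.466, 0.003],
    [0.091, 0.466, 0.003],
    [0.091, 0.466, 0.003]
  ],
  "gripper": [0.75, 0.75, 0.75, 0.75, 0.75, 0.75, 0.75, 0.75]
}}

```text
t: 10.65
eef_pos: [0.5977, -0.0138, 0.2168]
tool_rot: [-0.447, -0.546, -0.446, 0.551]
contact_force: [0.3, 0.2, 0.2]
gripper_width: 0.755
```

```bash
python3 - <<'E'
from h import *
state(); print(delta((51,17.5,166),0))
shot("scene9")
E
```

```text
t 10.65 grasp bin [ 47.7  16.1 235.5] tilt 0.18 z [ 0.001 -1.     0.005] F bin [0.28 0.3  0.15] T [-0.01 -0.03  0.03] w 0.755 q [ 0.07  0.38 -0.2   1.75  0.09  1.03 -1.94]
(array([  3.5,   0.8, -69.5]), array([ 0.004, -0.004, -0.001]))
```

View pics/scene9.png

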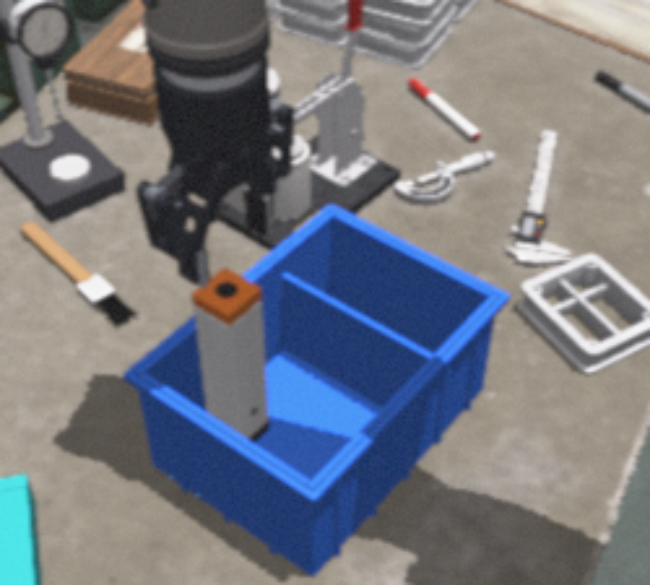

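{"fn": "drive_tool", "kwargs": {
  "slide": [
    [2, 1, 0],
    [4, 2, -10],
    [4, 2, -25],
    [4, 2, -40],
    [4, 2, -55],
    [4, 2, -66],
    [4, 2, -70],
    [4, 2, -70]
  ],
  "turn": [
    [0.004, -0.004, 0],
    [0.004, -0.004, 0],
    [0.004, -0.004, 0],
    [0.004, -0.004, 0],
    [0.004, -0.004, 0],
    [0.004, -0.004, 0],
    [0.004, -0.004, 0],
    [0.004, -0.004, 0]
  ],
  "gripper": [0.85, 0.85, 0.85, 0.85, 0.85, 0.85, 0.85, 0.85]
}}

```text
t: 11.5
eef_pos: [0.6018, -0.0117, 0.1469]
tool_rot: [-0.446, -0.548, -0.446, 0.548]
contact_force: [0.1, -0.2, -0.6]
gripper_width: 0.85
```

```bash
python3 - <<'E'
from h import *
state(); 
shot("scene10")
E
```

```text
t 11.5 grasp bin [ 51.3  18.9 165.6] tilt 0.01 z [ 0.001 -1.    -0.   ] F bin [ 0.13 -0.21 -0.62] T [ 0.   -0.03  0.03] w 0.85 q [ 0.06  0.46 -0.19  1.8   0.11  0.89 -1.95]
```

View pics/scene10.png

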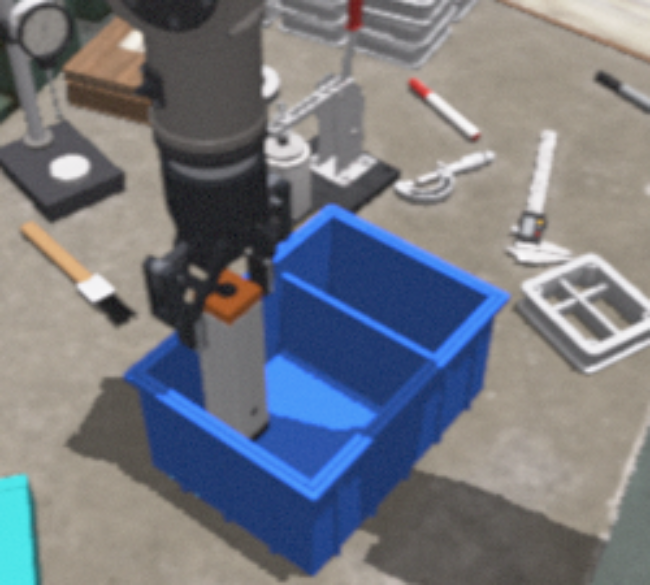

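{"fn": "drive_tool", "kwargs": {
  "slide": [
    [0, -1.4, 0],
    [0, -1.4, 0],
    [0, -1.4, 0],
    [0, -1.4, 0],
    [0, -1.4, 0],
    [0, -1.4, 0],
    [0, -1.4, 0],
    [0, -1.4, 0]
  ],
  "turn": [
    [0, 0, 0],
    [0, 0, 0],
    [0, 0, 0],
    [0, 0, 0],
    [0, 0, 0],
    [0, 0, 0],
    [0, 0, 0],
    [0, 0, 0]
  ],
  "gripper": [0.85, 0.75, 0.65, 0.58, 0.54, 0.5, 0.46, 0.35],
  "squeeze": 20
}}

```text
t: 12.35
eef_pos: [0.6024, -0.0129, 0.1478]
tool_rot: [0.447, 0.549, 0.446, -0.548]
contact_force: [-0.4, 0.6, 0.9]
gripper_width: 0.464
```

{"fn": "drive_tool", "kwargs": {
  "slide": [
    [0, 0, 0],
    [0, 0, 0],
    [0, 0, 0]
  ],
  "turn": [
    [0, 0, 0],
    [0, 0, 0],
    [0, 0, 0]
  ],
  "gripper": [0.3, 0.3, 0.3],
  "squeeze": 60
}}

```text
t: 12.65
eef_pos: [0.6026, -0.0128, 0.1479]
tool_rot: [0.447, 0.549, 0.446, -0.548]
contact_force: [0.5, 0.2, 2.4]
gripper_width: 0.459
```

```bash
python3 - <<'E'
from h import *
state()
E
```

```text
t 12.65 grasp bin [ 52.3  17.9 166.6] tilt -0.09 z [ 0.001 -1.    -0.001] F bin [0.49 0.27 2.39] T [ 0.04 -0.07  0.02] w 0.459 q [ 0.07  0.46 -0.19  1.8   0.11  0.89 -1.95]
```

{"fn": "drive_tool", "kwargs": {
  "slide": [
    [0, 0, 1],
    [0, 0, 2.5],
    [0, 1, 3],
    [0, 3, 3],
    [1, 5, 3],
    [1, 6, 3],
    [1, 6, 3],
    [1, 6, 3]
  ],
  "turn": [
    [0, 0, 0],
    [0, 0, 0],
    [0, 0, 0],
    [0, 0, 0],
    [0, 0, 0],
    [0, 0, 0],
    [0, 0, 0],
    [0, 0, 0]
  ],
  "gripper": [0.3, 0.3, 0.3, 0.3, 0.3, 0.3, 0.3, 0.3]
}}

```text
t: 13.45
eef_pos: [0.6035, -0.0068, 0.1509]
tool_rot: [0.447, 0.549, 0.446, -0.548]
contact_force: [0.3, 0.4, -3.9]
gripper_width: 0.465
```

```bash
python3 - <<'E'
from h import *
state()
state()
t=cam("top");state()
cv2.imwrite("pics/top11.png",cv2.resize(t["color"][:,:,::-1][130:285,180:360],None,fx=3.8,fy=3.8,interpolation=cv2.INTER_CUBIC))
cam("top");state()
E
```

```text
t 13.45 grasp bin [ 52.   24.  169.6] tilt -0.08 z [ 0.002 -1.    -0.001] F bin [ 0.23  0.47 -3.87] T [ 0.02  0.   -0.02] w 0.465 q [ 0.06  0.45 -0.2   1.8   0.11  0.9  -1.96]
t 13.45 grasp bin [ 52.   24.  169.6] tilt -0.08 z [ 0.002 -1.    -0.001] F bin [ 0.23  0.47 -3.87] T [ 0.02  0.   -0.02] w 0.465 q [ 0.06  0.45 -0.2   1.8   0.11  0.9  -1.96]
t 13.5 grasp bin [ 52.   23.9 169.6] tilt -0.09 z [ 0.001 -1.    -0.001] F bin [ 0.11  1.17 -2.99] T [-0.04  0.02  0.03] w 0.463 q [ 0.06  0.45 -0.2   1.8   0.11  0.9  -1.96]
t 13.55 grasp bin [ 52.   23.8 169.6] tilt -0.09 z [ 0.001 -1.    -0.001] F bin [-0.1  -0.41 -3.64] T [-0.04 -0.04  0.02] w 0.459 q [ 0.06  0.45 -0.2   1.8   0.11  0.9  -1.96]
```

View pics/top11.png

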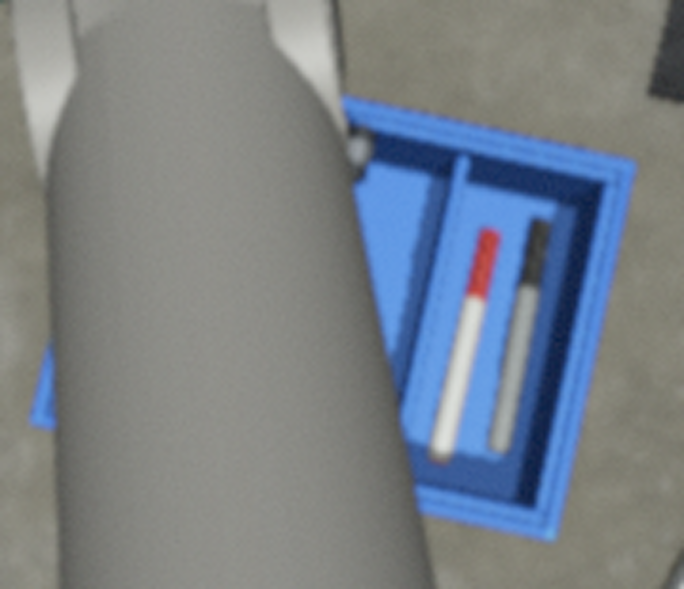

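{"fn": "drive_tool", "kwargs": {
  "slide": [
    [0.2, 1, 0],
    [0.4, 2, 0],
    [0.6, 3, 0],
    [0.8, 4, 0],
    [0.8, 4, 0]
  ],
  "turn": [
    [0, 0, 0],
    [0, 0, 0],
    [0, 0, 0],
    [0, 0, 0],
    [0, 0, 0]
  ],
  "gripper": [0.3, 0.3, 0.3, 0.3, 0.3]
}}

```text
t: 14.05
eef_pos: [0.6044, -0.0026, 0.1509]
tool_rot: [0.447, 0.549, 0.446, -0.548]
contact_force: [0.2, 0.7, -3.0]
gripper_width: 0.464
```

```bash
cat >> h.py <<'E'
def feel(n=6):
    F=[];T=[]
    for i in range(n):
        o=bot.get_obs(); F.append(B.T@o["contact_force"]);T.append(B.T@o["torque"]); bot.read_camera("top")
    print("F",np.mean(F,0).round(2),"T",np.mean(T,0).round(3)); state()
E
python3 - <<'E'
from h import *
feel()
E
```

```text
F [-0.29 -0.13 -3.45] T [ 0.001  0.014 -0.   ]
t 14.35 grasp bin [ 52.   27.9 169.6] tilt -0.09 z [ 0.001 -1.    -0.001] F bin [-0.11 -0.23 -4.11] T [-0.03 -0.01  0.02] w 0.461 q [ 0.05  0.45 -0.2   1.8   0.11  0.9  -1.97]
```

{"fn": "drive_tool", "kwargs": {
  "slide": [
    [0.2, 1, 0],
    [0.4, 2, 0],
    [0.4, 2, 0]
  ],
  "turn": [
    [0, 0, 0],
    [0, 0, 0],
    [0, 0, 0]
  ],
  "gripper": [0.3, 0.3, 0.3]
}}

```text
t: 14.65
eef_pos: [0.6048, -0.0007, 0.1509]
tool_rot: [0.447, 0.549, 0.446, -0.548]
contact_force: [0.4, -0.3, -4.3]
gripper_width: 0.463
```

```bash
python3 - <<'E'
from h import *
feel()
E
```

```text
F [ 0.03 -0.2  -3.78] T [-0.019 -0.012  0.017]
t 14.95 grasp bin [ 52.   29.9 169.6] tilt -0.09 z [ 0.001 -1.    -0.001] F bin [-0.79 -0.45 -2.91] T [-0.   -0.    0.02] w 0.461 q [ 0.05  0.46 -0.2   1.79  0.11  0.9  -1.97]
```

Nothing clear yet; continue in 1 mm steps.

{"fn": "drive_tool", "kwargs": {
  "slide": [
    [0.2, 1, 0],
    [0.4, 2, 0],
    [0.4, 2, 0]
  ],
  "turn": [
    [0, 0, 0],
    [0, 0, 0],
    [0, 0, 0]
  ],
  "gripper": [0.3, 0.3, 0.3]
}}

```text
t: 15.25
eef_pos: [0.6052, 0.0012, 0.1509]
tool_rot: [0.447, 0.549, 0.446, -0.548]
contact_force: [-0.4, 0.1, -3.6]
gripper_width: 0.461
```

```bash
python3 - <<'E'
from h import *
feel(8)
E
```

```text
F [-0.09  0.2  -3.76] T [ 0.005 -0.003  0.001]
t 15.65 grasp bin [ 52.   31.9 169.6] tilt -0.09 z [ 0.001 -1.    -0.001] F bin [-0.51  1.4  -3.82] T [0.02 0.04 0.02] w 0.464 q [ 0.05  0.46 -0.2   1.79  0.11  0.9  -1.98]
```

{"fn": "drive_tool", "kwargs": {
  "slide": [
    [0.2, 1, 0],
    [0.2, 1, 0]
  ],
  "turn": [
    [0, 0, 0],
    [0, 0, 0]
  ],
  "gripper": [0.3, 0.3]
}}

```text
t: 15.85
eef_pos: [0.6053, 0.0021, 0.1509]
tool_rot: [0.447, 0.549, 0.446, -0.548]
contact_force: [0.6, -0.1, -2.4]
gripper_width: 0.458
```

```bash
python3 - <<'E'
from h import *
feel(8)
E
```

```text
F [ 0.04  0.02 -3.44] T [-0.     0.02   0.003]
t 16.25 grasp bin [ 52.   32.9 169.6] tilt -0.09 z [ 0.001 -1.    -0.001] F bin [-0.23 -0.95 -3.66] T [ 0.03 -0.03 -0.02] w 0.463 q [ 0.04  0.46 -0.2   1.79  0.11  0.9  -1.98]
```

{"fn": "drive_tool", "kwargs": {
  "slide": [
    [0.2, 1, 0],
    [0.2, 1, 0],
    [0.2, 1, 0]
  ],
  "turn": [
    [0, 0, 0],
    [0, 0, 0],
    [0, 0, 0]
  ],
  "gripper": [0.3, 0.3, 0.3]
}}

```text
t: 16.55
eef_pos: [0.6055, 0.0029, 0.1509]
tool_rot: [0.447, 0.549, 0.446, -0.548]
contact_force: [0.5, 1.2, -2.9]
gripper_width: 0.461
```

```bash
python3 - <<'E'
from h import *
feel(6)
E
```

```text
F [ 0.25  0.07 -3.53] T [-0.012  0.004 -0.009]
t 16.85 grasp bin [ 52.   33.8 169.6] tilt -0.09 z [ 0.001 -1.    -0.001] F bin [ 0.01  1.07 -3.55] T [ 0.01 -0.02 -0.01] w 0.463 q [ 0.04  0.46 -0.2   1.79  0.11  0.9  -1.98]
```

{"fn": "drive_tool", "kwargs": {
  "slide": [
    [0.2, 1, 0],
    [0.2, 1, 0],
    [0.2, 1, 0]
  ],
  "turn": [
    [0, 0, 0],
    [0, 0, 0],
    [0, 0, 0]
  ],
  "gripper": [0.3, 0.3, 0.3]
}}

```text
t: 17.15
eef_pos: [0.6057, 0.0037, 0.1509]
tool_rot: [0.447, 0.549, 0.446, -0.548]
contact_force: [-0.2, -1.4, -4.1]
gripper_width: 0.464
```

```bash
python3 - <<'E'
from h import *
feel(6)
E
```

```text
F [ 0.11 -0.46 -3.51] T [-0.182 -0.028  0.004]
t 17.45 grasp bin [ 52.   34.9 169.6] tilt -0.09 z [ 0.001 -1.    -0.   ] F bin [-0.29 -1.29 -2.5 ] T [-0.19 -0.04 -0.06] w 0.46 q [ 0.04  0.46 -0.2   1.79  0.11  0.9  -1.98]
```

Contact shows in the moment (−0.18 N m) between y 33.8 and 34.9. Go on in 1 mm steps to get into the middle of the soft travel.

{"fn": "drive_tool", "kwargs": {
  "slide": [
    [0.2, 1, 0],
    [0.2, 1, 0],
    [0.2, 1, 0]
  ],
  "turn": [
    [0, 0, 0],
    [0, 0, 0],
    [0, 0, 0]
  ],
  "gripper": [0.3, 0.3, 0.3]
}}

```text
t: 17.75
eef_pos: [0.6059, 0.0048, 0.1509]
tool_rot: [0.447, 0.549, 0.446, -0.548]
contact_force: [-0.1, -0.6, -3.1]
gripper_width: 0.461
```

```bash
python3 - <<'E'
from h import *
feel(6)
E
```

```text
F [ 0.44 -0.27 -3.49] T [-0.21  -0.034 -0.004]
t 18.05 grasp bin [ 51.9  35.8 169.6] tilt -0.09 z [ 0.001 -1.    -0.   ] F bin [ 0.34 -1.14 -3.74] T [-0.2  -0.06 -0.02] w 0.463 q [ 0.04  0.46 -0.2   1.79  0.11  0.9  -1.98]
```

Soft plateau confirmed (−0.21). One and a half mm further, then lower to the floor.

{"fn": "drive_tool", "kwargs": {
  "slide": [
    [0.2, 0.8, 0],
    [0.3, 1.5, 0],
    [0.3, 1.5, 0]
  ],
  "turn": [
    [0, 0, 0],
    [0, 0, 0],
    [0, 0, 0]
  ],
  "gripper": [0.3, 0.3, 0.3]
}}

```text
t: 18.35
eef_pos: [0.6062, 0.0064, 0.1509]
tool_rot: [0.447, 0.549, 0.446, -0.548]
contact_force: [-0.0, -0.7, -3.5]
gripper_width: 0.458
```

```bash
python3 - <<'E'
from h import *
feel(6)
E
```

```text
F [ 0.32 -1.01 -3.54] T [-0.251 -0.043 -0.002]
t 18.65 grasp bin [ 51.9  37.3 169.6] tilt -0.09 z [ 0.001 -1.    -0.   ] F bin [-0.09 -0.36 -3.37] T [-0.24 -0.   -0.05] w 0.46 q [ 0.04  0.46 -0.2   1.79  0.11  0.9  -1.99]
```

{"fn": "drive_tool", "kwargs": {
  "slide": [
    [0, 0, -0.7],
    [0, 0, -1.4],
    [0, 0, -2],
    [0, 0, -2.5],
    [0, 0, -2.5]
  ],
  "turn": [
    [0, 0, 0],
    [0, 0, 0],
    [0, 0, 0],
    [0, 0, 0],
    [0, 0, 0]
  ],
  "gripper": [0.3, 0.3, 0.3, 0.3, 0.3]
}}

```text
t: 19.15
eef_pos: [0.6061, 0.0062, 0.1482]
tool_rot: [0.446, 0.549, 0.446, -0.548]
contact_force: [0.2, -1.0, -4.2]
gripper_width: 0.459
```

```bash
python3 - <<'E'
from h import *
feel(4)
E
```

```text
F [ 0.51 -1.1  -3.81] T [-0.257 -0.029 -0.018]
t 19.35 grasp bin [ 51.9  37.3 167. ] tilt -0.08 z [ 0.001 -1.    -0.   ] F bin [-0.58 -0.67 -4.21] T [-0.25  0.    0.03] w 0.464 q [ 0.04  0.46 -0.2   1.79  0.11  0.9  -1.99]
```

{"fn": "drive_tool", "kwargs": {
  "slide": [
    [0, 0, -0.3],
    [0, 0, -0.6],
    [0, 0, -0.7],
    [0, 0, -0.7]
  ],
  "turn": [
    [0, 0, 0],
    [0, 0, 0],
    [0, 0, 0],
    [0, 0, 0]
  ],
  "gripper": [0.3, 0.3, 0.3, 0.3]
}}

```text
t: 19.75
eef_pos: [0.6063, 0.0062, 0.1479]
tool_rot: [0.447, 0.549, 0.446, -0.548]
contact_force: [-1.1, -0.8, -0.4]
gripper_width: 0.462
```

```bash
python3 - <<'E'
from h import *
feel(3)
E
```

```text
F [-1.06 -0.89  0.23] T [-0.359  0.241  0.017]
t 19.9 grasp bin [ 52.   37.3 166.6] tilt -0.1 z [ 0.001 -1.    -0.   ] F bin [-0.54  0.19  0.45] T [-0.37  0.27  0.  ] w 0.459 q [ 0.04  0.46 -0.2   1.79  0.11  0.9  -1.99]
```

{"fn": "drive_tool", "kwargs": {
  "slide": [
    [0, 0, 0],
    [0, 0, 0],
    [0, 0, 0],
    [0, 0, 0],
    [0, 0, 0],
    [0, 0, 0],
    [0, 0, 0],
    [0, 0, 0]
  ],
  "turn": [
    [0, 0, 0],
    [0, 0, 0],
    [0, 0, 0],
    [0, 0, 0],
    [0, 0, 0],
    [0, 0, 0],
    [0, 0, 0],
    [0, 0, 0]
  ],
  "gripper": [0.43, 0.43, 0.47, 0.49, 0.52, 0.57, 0.63, 0.7],
  "squeeze": 20
}}

```text
t: 20.7
eef_pos: [0.6064, 0.0063, 0.148]
tool_rot: [0.447, 0.549, 0.446, -0.548]
contact_force: [0.2, -0.7, -0.5]
gripper_width: 0.698
```

```bash
python3 - <<'E'
from h import *
feel(2)
s=cam("scene");im=s["color"][:,:,::-1].copy()
cv2.imwrite("pics/scene12.png",cv2.resize(im[130:290,190:350],None,fx=3.7,fy=3.7,interpolation=cv2.INTER_CUBIC))
E
```

```text
F [-0.25 -0.65 -0.29] T [-0.024 -0.013  0.03 ]
t 20.8 grasp bin [ 52.   37.4 166.7] tilt -0.1 z [ 0.001 -1.    -0.001] F bin [ 0.24 -0.16  0.43] T [-0.   -0.02 -0.01] w 0.697 q [ 0.04  0.46 -0.2   1.79  0.11  0.9  -1.99]
```

View pics/scene12.png

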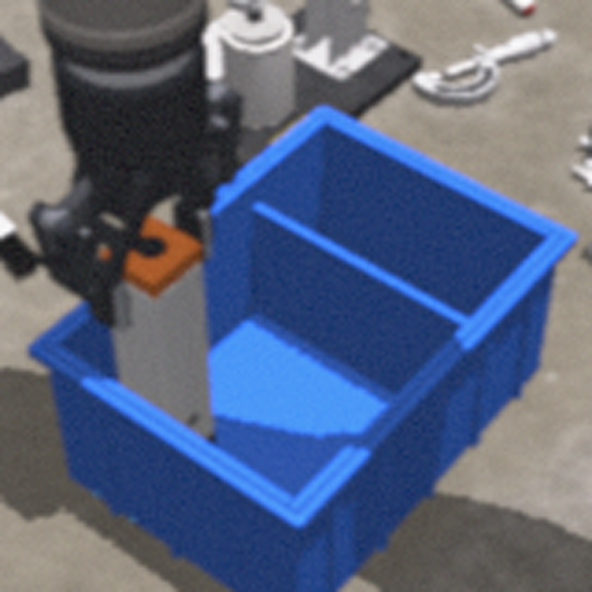

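Released, leg still upright. Rise straight up and back to look.

{"fn": "drive_tool", "kwargs": {
  "slide": [
    [0, 0, 5],
    [0, 0, 15],
    [0, 0, 30],
    [0, 0, 50],
    [0, 0, 75],
    [0, 0, 100],
    [0, 0, 110],
    [-10, -30, 115],
    [-20, -70, 120],
    [-30, -110, 120]
  ],
  "turn": [
    [0, 0, 0],
    [0, 0, 0],
    [0, 0, 0],
    [0, 0, 0],
    [0, 0, 0],
    [0, 0, 0],
    [0, 0, 0],
    [0, 0, 0],
    [0, 0, 0],
    [0, 0, 0]
  ],
  "gripper": [0.7, 0.7, 0.7, 0.7, 0.7, 0.7, 0.7, 0.7, 0.7, 0.7]
}}

```text
t: 21.85
eef_pos: [0.5763, -0.1045, 0.2691]
tool_rot: [0.447, 0.549, 0.446, -0.547]
contact_force: [0.7, -0.1, -0.9]
gripper_width: 0.702
```

{"fn": "drive_tool", "kwargs": {
  "slide": [
    [-5, -45, 0],
    [-10, -90, 0],
    [-20, -135, 0],
    [-30, -180, 0],
    [-30, -180, 0]
  ],
  "turn": [
    [0, 0, 0],
    [0, 0, 0],
    [0, 0, 0],
    [0, 0, 0],
    [0, 0, 0]
  ],
  "gripper": [0.7, 0.7, 0.7, 0.7, 0.7]
}}

```text
t: 22.35
eef_pos: [0.5427, -0.2932, 0.2691]
tool_rot: [-0.445, -0.55, -0.442, 0.551]
contact_force: [0.1, -0.2, 0.3]
gripper_width: 0.696
```

```bash
python3 - <<'E'
from h import *
state()
s=cam("scene");im=s["color"][:,:,::-1].copy()
cv2.imwrite("pics/scene13.png",cv2.resize(im[130:290,190:350],None,fx=3.7,fy=3.7,interpolation=cv2.INTER_CUBIC))
t=cam("top")
cv2.imwrite("pics/top13.png",cv2.resize(t["color"][:,:,::-1][130:285,180:360],None,fx=3.8,fy=3.8,interpolation=cv2.INTER_CUBIC))
h=cv2.cvtColor(t["color"],cv2.COLOR_RGB2HSV); m=cv2.inRange(h,(5,120,60),(18,255,255)); m[:140]=0;m[190:]=0;m[:,:210]=0;m[:,300:]=0
c=max(cv2.findContours(m,0,1)[0],key=cv2.contourArea); r=cv2.minAreaRect(c)
for q in cv2.boxPoints(r): print((tobin(onz(t,*q,.186))*1e3).round(1))
m=cv2.inRange(h,(22,90,90),(34,255,255)); m[:150]=0;m[245:]=0;m[:,:195]=0;m[:,245:]=0
c=max(cv2.findContours(m,0,1)[0],key=cv2.contourArea)
for p in cv2.boxPoints(cv2.minAreaRect(c)): print("pad",(tobin(onz(t,*p,.056))*1e3).round(1))
E
```

```text
t 22.35 grasp bin [  51.  -268.7  287.8] tilt -0.15 z [-0.009 -1.     0.004] F bin [ 0.12 -0.19  0.27] T [0.04 0.01 0.  ] w 0.696 q [ 0.45  0.35 -0.07  1.66  0.03  1.13 -1.42]
[ 30.9  54.9 186. ]
[ 70.9  56.2 186. ]
[ 71.9  16.7 186. ]
[ 31.8  15.5 186. ]
pad [-78.3  63.   56. ]
pad [34.9 63.3 56. ]
pad [34.9 54.3 56. ]
pad [-78.4  54.   56. ]
```

View pics/scene13.png

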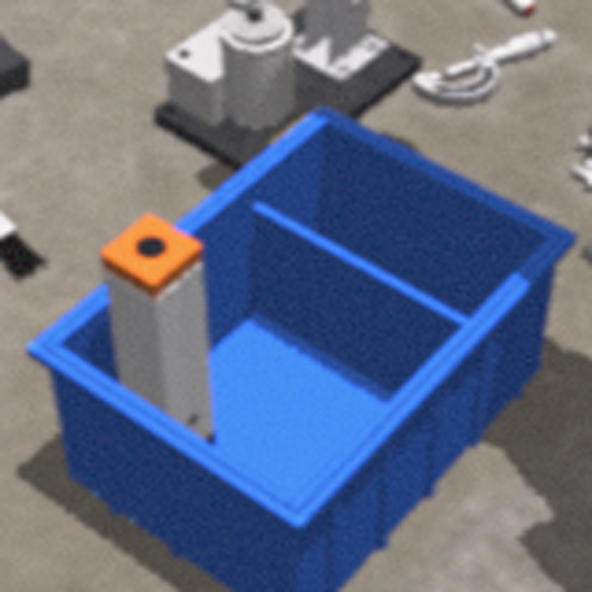

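View pics/top13.png

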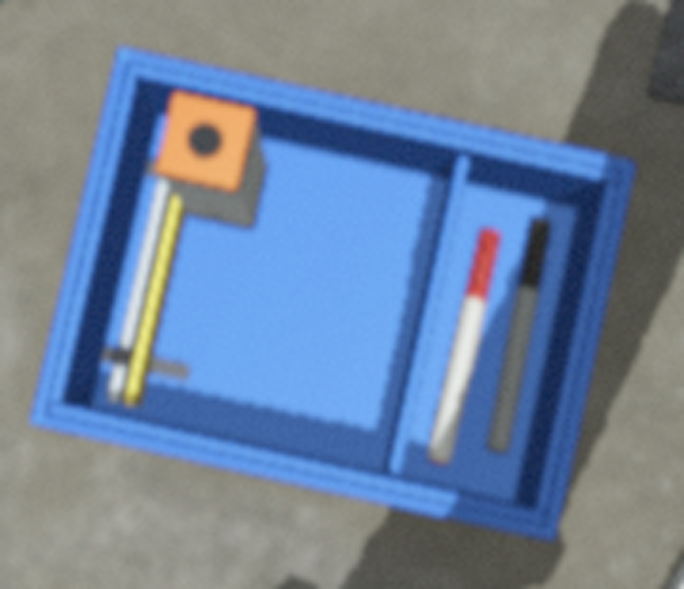

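```bash
python3 -c "
from station import bot
print(bot.hand_in())"
```

```text
the job is handed in; nothing more can be done
None
```

The leg is standing upright on its black foot in the big compartment, released, with one side against the yellow pad. The job is handed in, at about 22.5 s on the clock.

I gripped the leg near its head, swung it upright inside the bin and set it down, because the tilted hand was too close to its wrist joint limits. I then regripped from above and moved it towards the pad in 1 mm steps. I felt soft contact at leg centre y ≈ 34 mm, pressed about 3 mm further, lowered it onto the floor and let go.

**Last checks:**
- **Pad:** In the top view its face has moved from y ≈ 50.5 to ≈ 54 mm, so it is pressed about 3.5 mm of its 6 mm. The wrist showed roughly 1 N against it and never anything like solid contact.
- **Leg:** The head centre is at bin (51, 36) mm, against (52, 37) mm where I released it, so it stayed put.
- **Markers and casting:** The markers look unmoved in the last top view. I did not measure the casting again, but the arm passed well clear of it.

**Disagreements:**
- I first saw the pad face at about y 50, but felt it at about 54 in the arm's coordinates. That is an offset of 3 to 4 mm between camera and arm, so I went by feel.
- The outline of the head suggests a turn of about 0.03 rad, while the jaws were square within 0.002 rad. I put that down to pixel noise, and it is under the 0.07 rad limit either way.

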